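Set the parts cleaner's programme dial and time fader

TASK

Set the watch-parts cleaner up for the next batch: first turn the big programme selector on the white control desk clockwise until its white pointer rests at the green dot. Then slide the time fader until its white line stands level with the green line beside the track. Let go of both and leave everything else on the bench where it is.

Things in the scene. Friction and masses are not known exactly. Their poses are not given: they have to be found in the camera images.
- desk: Fixed control desk of a parts cleaner: white box 260 (x) x 380 (y) x 80 mm high, level grey deck. Origin: centre of its underside, on the table. Its +x points away from the robot, +y to the robot's left, within 0.3 rad. The selector's axis stands at (-30, +85) mm on the deck, the fader's track is centred at (-20, -95) mm
- programme (a joint): Angle of the selector, rad, growing clockwise seen from above; stops just past 0 and 5.236. At 0 the pointer aims 150 degrees anticlockwise from the desk's +x. Detent every 30 degrees (0.524 rad); between two it springs to the nearer. Leaving a detent takes about 0.15 N m: grip with 30 N or more. Starts in the first or second detent; the turn to the green dot takes more than one grasp
- dial_grip (a point): On the selector's vertical axis, 116 mm above the table: where the TCP grips the bar. The selector is a black disc 72 mm across, 12 mm high, its underside 82 mm above the table, with an upright black bar across it: 72 mm long (this point's x axis), 16 mm thick, top 130 mm above the table. The bar's +x end, white-tipped and white-striped, is the pointer
- pointer (a point): Point 60 mm from the selector's axis, out along the white pointer end, turning with it, 82 mm above the table: it lies over a dot's centre when the pointer aims at that dot
- green_dot: Flat green disc, 18 mm across, on the dial's rim 60 mm from the selector's axis, exactly at one of the detents 3.142, 3.665, 4.189 or 4.712 rad. Red, yellow and blue dots of the same size mark the other three. Origin: its centre
- fader (a joint): Position of the time fader, m: 0 at the end of its track near the robot, 0.12 at the far end. It slides along the desk's x axis with about 2.5 N of friction and stays where it is left; no detents
- fader_grip (a point): Centre of the fader's grip, 24 mm above its underside (116.5 mm above the table), where the TCP should grip it. The grip is an upright black plate 14 mm thick along the track (x), 60 mm wide across it (y), its top 133 mm above the table, with a white line across the middle of its top and down its side
- green_line: Flat green line, 6 mm (x, along the track) by 28 mm (y), on the deck beside the fader's track, on the selector's side; an orange line lies nearer the other end of the track. Origin: its centre; x axis along the track. Fader set right: the fader's white line stands level with this line
- loupe: Bystander, loose: black eyeglass loupe standing at the desk's left, 36 mm across, 50 mm high. Leave it alone
- oil_jar: Bystander, loose: small jar left of the desk, 48 mm across, 60 mm high. Leave it alone
- driver: Bystander, loose: screwdriver 140 mm long lying right of the desk. Leave it alone
- dust_brush: Bystander, loose: brush 160 mm long lying right of the desk. Leave it alone
- brass_pot: Bystander, loose: brass pot on the desk's deck behind the controls, 36 mm across, 26 mm high. Leave it alone
- red_tray: Bystander, loose: open red tray 110 x 150 x 30 mm, far left. Leave it alone
- glass_dish: Bystander, loose: glass bowl 80 mm across, 30 mm high, far right. Leave it alone

How it is judged:
On the way, in this order (a step that is already met when the one before it is completed fails the run):
1. the selector's pointer rests at the green dot (horizontal distance between pointer and green_dot below 0.01 m and velocity of joint programme between -0.1 and 0.1 rad/s), for 0.3 s.
2. the fader's line stands level with the green line, the selector still at the green dot (all of step 1 and x of fader_grip in the frame of green_line between -0.005 and 0.005 m and velocity of joint fader between -0.005 and 0.005 m/s), for 0.3 s.
At the end, for the whole second after the job is handed in: The selector's pointer rests at the green dot (pointer point within 10 mm of the dot's centre) and the fader rests with its line within 5 mm of the green line, both still (all of step 2); the robot touches nothing.
It fails at once if a bystander was pushed aside (more than 25 mm) (distance of any of loupe, oil_jar, driver, dust_brush, brass_pot, red_tray, glass_dish from where it was at the start of the episode above 0.025 m).
It also fails if it takes over 70 s, if anything falls off the work surface, if the arm or the gripper's body presses on something with over 40 N, if the wrist force passes 120 N, or if a joint passes its speed limit or range.

ROBOT

A 7-joint arm with a two-finger parallel gripper is mounted at the origin on the work surface. World frame = base frame: x ahead of the robot, y to its left, z up, the work surface at z = 0. Lengths are in m, angles in rad, forces in N, time in s.
With the tool pointing down it reaches from about 0.4 to 0.85 m from the base axis. Payload 4.5 kg.
Tool frame: the origin (TCP) lies between the finger pads, 19 mm behind the fingertips; this is the grasp point; y points along the fingers, z is the direction in which the jaws open and shut, and the axes are right-handed (so a half turn about y gives the same grasp; the last joint's range is limited). The gripper opens to 88 mm and grips with 3 to 60 N. Pads are 18 mm wide; open, the fingers measure 123 mm over their backs; the gripper's body (75 mm by 187 mm) begins 45 mm behind the grasp point.
Start: joints at [-1.084, 0.689, -0.195, 1.565, 0.157, 0.902, -0.215], TCP at [0.273, 0.562, 0.257] pointing down, gripper open.
Joint ranges: [-3.01, 3.01], [-0.46, 2.08], [-1.47, 1.51], [0.13, 2.56], [-1, 4.14], [0.04, 2.09], [-2.66, 2.66]. Speed limits (rad/s): [2.57, 2.57, 3.14, 3.14, 3.14, 3.14, 3.14].

INTERFACE

Orientations are given as a unit quaternion [x, y, z, w].
In Python, from plant import r gives the robot as it stands.
- The arm moves only by the tool arm_command, never from a script. Its argument "deltas" is a list of rows, each an object of numbers: "dx", "dy", "dz": the shift along the tool's x, y, z each as a share of 1000 mm, from -1 to 1; "wx", "wy", "wz": the turn, a rotation vector about the tool's x, y, z each as a share of 45 degrees, from -1 to 1. In form: [{"dx": .., "dy": .., "dz": .., "wx": .., "wy": .., "wz": ..}, ...]. A call has exactly 5 rows; each row is the pose to reach, as a shift and turn from the pose commanded when the call began, along the tool's axes at that moment; what a row does not reach only later rows make up. A row lasts 1/10 s, in which the tool goes at most 50 mm and 8.59 degrees, less where a joint would pass 70% of its speed; a pose out of reach is approached as far as the arm can. A call with a number of a shift or a turn outside -1 to 1 is refused whole. A call with a gripper value outside its range is refused whole. "claw" is the opening, from -1 (shut) to 1 (fully open), set as the call begins (left out, the last holds). The fingers move at their own pace and stop on an object; "grip_force" is the grip in N (left out, the last holds). Time passes only in rows, so rows that repeat a pose let the fingers close, or fill a call up. It gives the time, the measured TCP pose, the force and the opening at its end, in the units of the state.
- r.get_state(): the state, without advancing time (a new reading comes with each control period).
- r.snapshot(name): name is "side" or "top"; returns the picture (420x560x3 uint8, red, green, blue); there is no depth.
- r.get_calibration(name): a dict with "vertical_fov" (degrees; the focal length in pixels is half the picture's height over the tangent of half this angle, whatever the lens; pixels are square), "cx", "cy" (the principal point, pixels), "k1" (the pictures are not rectified: a ray, as slopes to the right and down, at radius r is drawn at 1 + k1 r^2 times it, then the intrinsics apply), "R" (3x3) and "t" (3): a world point X has camera coordinates R X + t. Camera axes: x right, y down, z forward; pixel columns grow to the right and rows downward; lengths in m; the calibration is good to about 2 mm. A picture is of the moment at which its call begins. get_calibration takes no time and is no camera call.
- r.finish_job(): hands the job in, once; it reports no verdict.
The state is a dict: "clock": time; "q": joint angles; "qd": joint speeds; "joint_torque": joint torques, N m; "tool_pos": TCP position; "eef_rot": TCP orientation; "contact_force": force on the tool from outside, world axes, zero at the start; "moment": the same for the moment, N m; "opening": opening from 0.0 (shut) to 1.0 (fully open).
Only numpy, scipy, OpenCV 4.12 (cv2) and the standard library are available. Lean on these libraries where they do the work, as an engineer would, in place of code of your own. Each camera call takes 0.05 s, during which the arm holds its last target.

## Working session

There is one attempt and no reset: what is moved stays moved. The work goes in short steps, Python scripts to look and compute and a tool call to move; the robot and the scene stay as the last step left them, time stands still between calls to the robot, and variables do not carry over. Pictures are saved under pics/ and viewed, and the job is handed in when it is done.

Besides the shell and the picture viewer there is one more tool, called after "Emit:" as name(argument=value, ...) on one line, values as JSON. arm_command: Moves the arm, as the interface text tells. Shift numbers are shares of 1000 mm and turn numbers shares of 45 degrees, none past 1 either way. Its arguments: {"type":"object","properties":{"deltas":{"type":"array","items":{"type":"object","properties":{"dx":{"type":"number","minimum":-1,"maximum":1},"dy":{"type":"number","minimum":-1,"maximum":1},"dz":{"type":"number","minimum":-1,"maximum":1},"wx":{"type":"number","minimum":-1,"maximum":1},"wy":{"type":"number","minimum":-1,"maximum":1},"wz":{"type":"number","minimum":-1,"maximum":1}}}},"claw":{"type":"number"},"grip_force":{"type":"number"}},"required":["deltas"]}

```bash
ls; mkdir -p pics; python3 - <<'E'
from plant import r
import cv2
s=r.get_state()
for k,v in s.items(): print(k,v)
for n in("side","top"):
    im=r.snapshot(n); cv2.imwrite(f"pics/{n}0.png",im[:,:,::-1]); c=r.get_calibration(n); print(n,c)
E
```

```text
pics
clock 0.0
q [-1.08418798  0.68994508 -0.19450207  1.56635064  0.15731284  0.9025009
 -0.21511936]
qd [ 1.80871431e-05  4.84737156e-04 -3.93019233e-04  6.36359577e-04
 -6.62055428e-04 -2.15960602e-04  1.09157307e-03]
joint_torque [-3.42812800e-04 -5.27566910e+01 -1.26688946e+00 -1.53428042e+01
 -5.26316918e-02  6.83962295e-03  1.81807491e-04]
tool_pos [0.27322195 0.56144904 0.25663222]
eef_rot [ 0.68970037 -0.15879565  0.15861517 -0.68843197]
contact_force [-0.37522494  0.0920328   0.12119785]
moment [-0.01891113 -0.06883836 -0.03007445]
opening 0.9993514388375913
side {'vertical_fov': 42.710819816692194, 'cx': 282.8438459275811, 'cy': 209.68262009417526, 'k1': -0.09565428991463612, 'R': array([[-0.99859986, -0.05288598, -0.00118387],
       [-0.0361516 ,  0.69861529, -0.71458361],
       [ 0.03861852, -0.71354029, -0.69954904]]), 't': array([0.58477285, 0.09502986, 1.60707114])}
top {'vertical_fov': 54.554941989724945, 'cx': 290.76676043379024, 'cy': 213.92381564151376, 'k1': -0.10364312851785358, 'R': array([[-0.00827204, -0.99987393,  0.01355343],
       [-0.98544308,  0.00584957, -0.16990502],
       [ 0.16980432, -0.01476159, -0.98536724]]), 't': array([-0.01777319,  0.60553215,  1.45323149])}
```

View pics/top0.png

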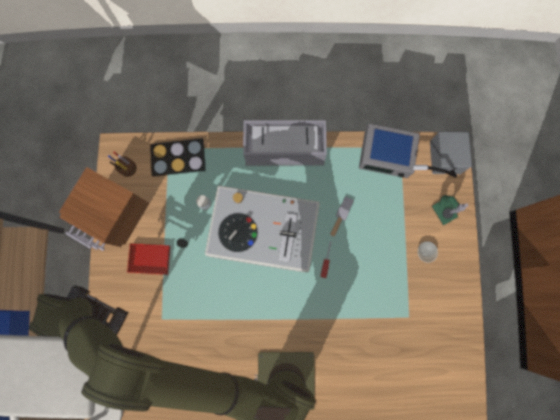

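View pics/side0.png

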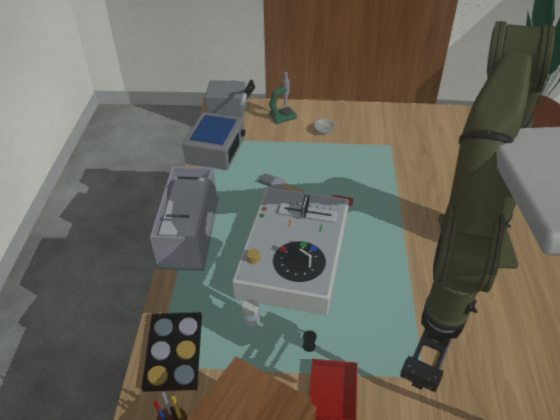

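The top view shows the desk at about (263,228), with the selector at (238,232) and the fader at (289,235). I'll rectify both views onto the desk planes and zoom in.

```bash
cat > h.py <<'E'
import numpy as np, cv2
from plant import r
def KD(n):
    c=r.get_calibration(n); f=210/np.tan(np.radians(c['vertical_fov'])/2)
    K=np.array([[f,0,c['cx']],[0,f,c['cy']],[0,0,1.]]); return K,np.array([c['k1'],0,0,0,0]),np.array(c['R']),np.array(c['t'])
def cast(n,px,z):
    K,D,R,t=KD(n); px=np.array(px,float).reshape(-1,1,2)
    u=cv2.undistortPoints(px,K,D).reshape(-1,2); d=np.c_[u,np.ones(len(u))]@R; C=-R.T@t
    s=(z-C[2])/d[:,2]; return C+s[:,None]*d
def proj(n,X):
    K,D,R,t=KD(n); return cv2.projectPoints(np.array(X,float).reshape(-1,3),cv2.Rodrigues(R)[0],t,K,D)[0].reshape(-1,2)
E
python3 - <<'E'
import cv2
a=cv2.imread('pics/top0.png')[180:275,195:325]; cv2.imwrite('pics/topz0.png',cv2.resize(a,None,fx=6,fy=6,interpolation=cv2.INTER_CUBIC))
a=cv2.imread('pics/side0.png')[180:310,225:360]; cv2.imwrite('pics/sidez0.png',cv2.resize(a,None,fx=4.5,fy=4.5,interpolation=cv2.INTER_CUBIC))
E
```

```text
(no output)
```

View pics/topz0.png

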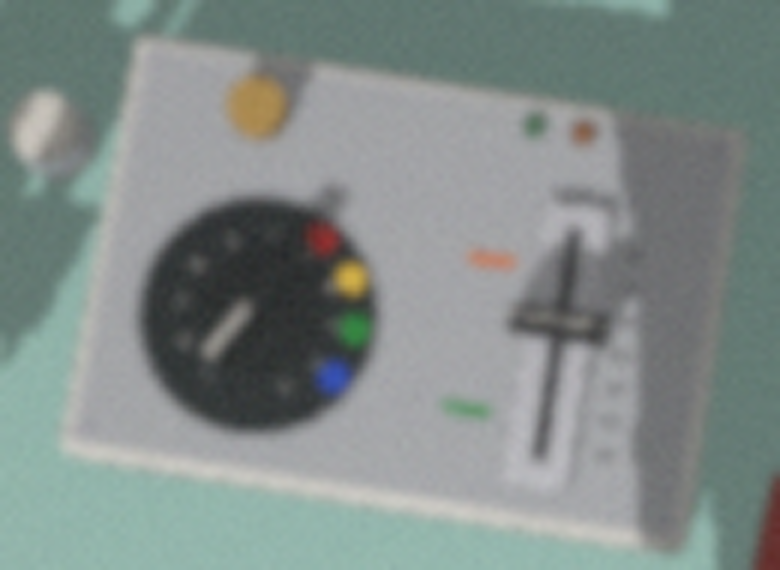

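View pics/sidez0.png

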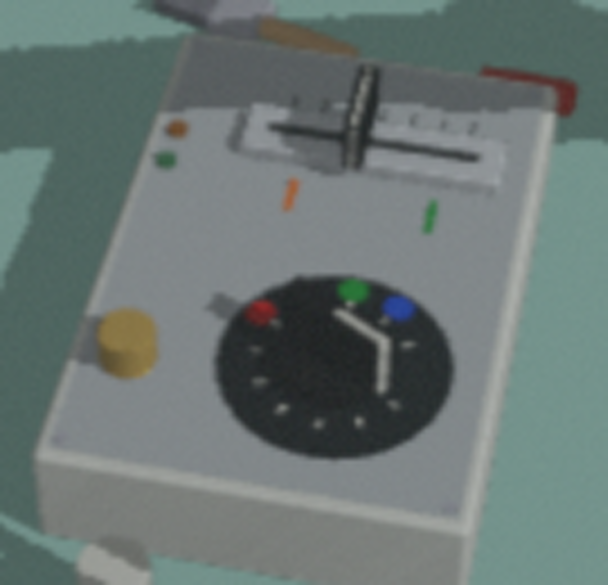

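The zooms show the following:
- **Selector:** the stripe points down-left at about detent 0, and the green dot is at about 4.19 rad (third dot after red and yellow).
- **Fader:** it stands mid-track, with the green line nearer the robot.

Next I'll measure these.

```bash
cat > meas.py <<'E'
from h import *
def blobs(n,im,lo,hi,amin=4,roi=None):
    hsv=cv2.cvtColor(im,cv2.COLOR_RGB2HSV); m=cv2.inRange(hsv,np.array(lo),np.array(hi))
    if roi: 
        q=np.zeros_like(m); x0,y0,x1,y1=roi; q[y0:y1,x0:x1]=m[y0:y1,x0:x1]; m=q
    k,l,s,c=cv2.connectedComponentsWithStats(m)
    return [(s[i,4],c[i]) for i in range(1,k) if s[i,4]>=amin]
ROI={'top':(205,185,320,272),'side':(235,190,352,305)}
COL={'green':((50,110,50),(75,255,255)),'blue':((105,120,60),(130,255,255)),'yellow':((18,120,120),(32,255,255)),'red':((170,120,80),(180,255,255)),'red2':((0,150,60),(6,255,255)),'orange':((5,110,120),(16,255,255))}
E
python3 - <<'E'
from meas import *
for n in('top','side'):
    im=cv2.imread(f'pics/{n}0.png')[:,:,::-1].copy()
    for k,(lo,hi) in COL.items():
        for a,c in blobs(n,im,lo,hi,4,ROI[n]): print(n,k,a,c.round(1),cast(n,c,.082)[0].round(4))
    K,D,R,t=KD(n); 
    g=cv2.cvtColor(im,cv2.COLOR_RGB2GRAY); x0,y0,x1,y1=ROI[n]
    m=np.zeros_like(g); m[y0:y1,x0:x1]=(g[y0:y1,x0:x1]<75)*255
    cs=cv2.findContours(m,cv2.RETR_EXTERNAL,cv2.CHAIN_APPROX_NONE)[0]
    c=max(cs,key=cv2.contourArea); P=cast(n,cv2.convexHull(c),.081); print('dial',cv2.minEnclosingCircle(P[:,:2].astype(np.float32)))
E
```

```text
top green 17 [253.6 234.6] [0.5257 0.1122 0.082 ]
top blue 23 [250.1 242.4] [0.4977 0.1248 0.082 ]
top yellow 43 [237.7 197.3] [0.663  0.1713 0.082 ]
top yellow 22 [253.1 226.1] [0.5566 0.1144 0.082 ]
top red2 5 [248.4 219.6] [0.5803 0.1316 0.082 ]
dial ((0.537071704864502, 0.1707589030265808), 0.0680263340473175)
side green 6 [320.3 227.8] [0.4757 0.0467 0.082 ]
side green 28 [303.  244.2] [0.5236 0.1121 0.082 ]
side blue 34 [313.2 248. ] [0.4951 0.1248 0.082 ]
side yellow 104 [253.4 255.3] [0.6573 0.1597 0.082 ]
side red2 12 [282.9 248.2] [0.5784 0.1296 0.082 ]
side orange 9 [289.2 222.6] [0.5655 0.0303 0.082 ]
dial ((0.5340225100517273, 0.1705176830291748), 0.07154672592878342)
```

```bash
python3 - <<'E'
from meas import *
from scipy.optimize import least_squares
T={'red':-30,'yellow':-60,'green':-90,'blue':-120}
obs={'top':{'green':(.5257,.1122),'blue':(.4977,.1248),'yellow':(.5566,.1144),'red':(.5803,.1316)},'side':{'green':(.5236,.1121),'blue':(.4951,.1248),'red':(.5784,.1296)}}
for v in (['top'],['side'],['top','side']):
    def f(p):
        o=[]
        for n in v:
            for k,(x,y) in obs[n].items():
                a=p[2]+np.radians(T[k]); o+= [p[0]+.06*np.cos(a)-x,p[1]+.06*np.sin(a)-y]
        return o
    s=least_squares(f,[.535,.17,-.17]); print(v,s.x,np.abs(s.fun).max())
p=s.x; c,sn=np.cos(p[2]),np.sin(p[2]); Rz=np.array([[c,-sn],[sn,c]]); O=p[:2]-Rz@[-.03,.085]
print('desk',O)
# deck corners from top zoom / fov
tz=lambda x,y:(195+x/6-.4,180+y/6-.4)
sz=lambda x,y:(225+x/4.5-.4,180+y/4.5-.4)
def L(P): return ((P[:,:2]-O)@Rz).round(4)
print('corners top',L(cast('top',[tz(140,40),tz(65,445),tz(745,128),tz(690,545)],.08)))
print('stripe top',L(cast('top',[tz(250,305),tz(208,355)],.13)))
print('stripe side',L(cast('side',[sz(338,312),sz(386,342)],.13)))
print('fader top',L(cast('top',[tz(515,317),tz(605,327),tz(560,320)],.133)), 'side',L(cast('side',[sz(372,70),sz(356,140)],.133)))
print('gl top',L(cast('top',[tz(444,405),tz(490,411)],.0805)),'side',L(cast('side',[sz(435,202),sz(428,232)],.0805)))
print('track ends',L(cast('top',[tz(574,232),tz(540,457)],.0825)),L(cast('side',[sz(270,127),sz(477,157)],.0825)))
E
```

```text
['top'] [ 0.53585094  0.17076291 -0.17753999] 0.0013974254522500784
['side'] [ 0.53475444  0.1699905  -0.20337096] 0.0011859467055453932
['top', 'side'] [ 0.53535648  0.17046863 -0.18782813] 0.002402341874494507
desk [0.54895716 0.08136183]
corners top [[ 0.123   0.19  ]
 [-0.1275  0.1827]
 [ 0.1358 -0.1835]
 [-0.1183 -0.1937]]
stripe top [[-0.0303  0.0836]
 [-0.0633  0.1017]]
stripe side [[-0.0338  0.0863]
 [-0.0658  0.1023]]
fader top [[-0.0097 -0.0689]
 [-0.0061 -0.1211]
 [-0.0068 -0.0948]] side [[-0.0107 -0.1191]
 [-0.0142 -0.0536]]
gl top [[-0.0629 -0.0351]
 [-0.0615 -0.0627]] side [[-0.0654 -0.0628]
 [-0.0661 -0.0359]]
track ends [[ 0.0535 -0.0927]
 [-0.0832 -0.097 ]] [[ 0.053  -0.1027]
 [-0.0846 -0.1075]]
```

```bash
cat > go.py <<'E'
from h import *
from scipy.spatial.transform import Rotation as Ro
def Rt(yawdeg):  # tool y down, tool z at world angle yaw
    z=np.array([np.cos(np.radians(yawdeg)),np.sin(np.radians(yawdeg)),0]); y=np.array([0,0,-1.]); return np.c_[np.cross(y,z),y,z]
def go(p,yaw):
    s=r.get_state(); R=Ro.from_quat(s['eef_rot']).as_matrix()
    d=R.T@(np.array(p)-s['tool_pos']); w=Ro.from_matrix(R.T@Rt(yaw)).as_rotvec()/np.radians(45)
    print('t',round(s['clock'],2),'pos',s['tool_pos'].round(4),'yaw',np.degrees(np.arctan2(R[1,2],R[0,2])).round(1),'ydir',R[:,1].round(3),'q',s['q'].round(2),'F',s['contact_force'].round(1),'open',round(s['opening'],3))
    print('d',d.round(4),'w',w.round(3))
E
python3 -c "
from go import *
go([.5355,.1705,.2],50.8);go([.5355,.1705,.2],-129.2)"
```

```text
t 0.1 pos [0.2732 0.5615 0.2567] yaw 64.1 ydir [-0.001 -0.001 -1.   ] q [-1.08  0.69 -0.19  1.57  0.16  0.9  -0.22] F [-0.2 -0.3  0.2] open 0.999
d [ 0.4069  0.0571 -0.2368] w [0.002 0.295 0.   ]
t 0.1 pos [0.2732 0.5615 0.2567] yaw 64.1 ydir [-0.001 -0.001 -1.   ] q [-1.08  0.69 -0.19  1.57  0.16  0.9  -0.22] F [-0.2 -0.3  0.2] open 0.999
d [ 0.4069  0.0571 -0.2368] w [ 1.000e-03 -3.705e+00 -3.000e-03]
```

Emit:
arm_command(deltas=[{"dx": 0.03, "dz": -0.018, "wy": 0.03}, {"dx": 0.07, "dz": -0.041, "wy": 0.09}, {"dx": 0.11, "dz": -0.064, "wy": 0.15}, {"dx": 0.15, "dz": -0.087, "wy": 0.2}, {"dx": 0.19, "dz": -0.11, "wy": 0.25}], claw=1, grip_force=50)

```text
invalid input at $.deltas[0]: expected keys dx, dy, dz, wx, wy, wz
```

```bash
python3 -c "
from go import *
go([.5355,.1705,.2],50.8)"
```

```text
t 0.1 pos [0.2732 0.5615 0.2567] yaw 64.1 ydir [-0.001 -0.001 -1.   ] q [-1.08  0.69 -0.19  1.57  0.16  0.9  -0.22] F [-0.2 -0.3  0.2] open 0.999
d [ 0.4069  0.0571 -0.2368] w [0.002 0.295 0.   ]
```

Emit:
arm_command(deltas=[{"dx": 0.03, "dy": 0, "dz": -0.018, "wx": 0, "wy": 0.03, "wz": 0}, {"dx": 0.07, "dy": 0, "dz": -0.041, "wx": 0, "wy": 0.09, "wz": 0}, {"dx": 0.11, "dy": 0, "dz": -0.064, "wx": 0, "wy": 0.15, "wz": 0}, {"dx": 0.15, "dy": 0, "dz": -0.087, "wx": 0, "wy": 0.2, "wz": 0}, {"dx": 0.19, "dy": 0, "dz": -0.11, "wx": 0, "wy": 0.25, "wz": 0}], claw=1, grip_force=50)

```text
clock: 0.6
tool_pos: [0.3968, 0.3782, 0.2572]
eef_rot: [0.67, -0.226, 0.226, -0.67]
contact_force: [0.1, 0.4, -0.0]
opening: 1.002
```

```bash
python3 -c "
from go import *
go([.5355,.1705,.2],50.8)"
```

```text
t 0.6 pos [0.3968 0.3782 0.2572] yaw 52.7 ydir [-0. -0. -1.] q [-0.74  0.59 -0.17  1.8   0.13  0.77 -0.06] F [ 0.1  0.4 -0. ] open 1.002
d [ 0.2362  0.0572 -0.0813] w [0.001 0.043 0.   ]
```

Emit:
arm_command(deltas=[{"dx": 0.045, "dy": 0, "dz": -0.016, "wx": 0, "wy": 0.02, "wz": 0}, {"dx": 0.09, "dy": 0, "dz": -0.032, "wx": 0, "wy": 0.04, "wz": 0}, {"dx": 0.135, "dy": 0.01, "dz": -0.048, "wx": 0, "wy": 0.04, "wz": 0}, {"dx": 0.18, "dy": 0.03, "dz": -0.064, "wx": 0, "wy": 0.04, "wz": 0}, {"dx": 0.22, "dy": 0.045, "dz": -0.077, "wx": 0, "wy": 0.04, "wz": 0}])

```text
clock: 1.1
tool_pos: [0.5255, 0.1834, 0.2116]
eef_rot: [0.667, -0.236, 0.236, -0.666]
contact_force: [1.0, -0.3, -0.1]
opening: 1.003
```

Emit:
arm_command(deltas=[{"dx": 0, "dy": 0, "dz": 0, "wx": 0, "wy": 0, "wz": 0}, {"dx": 0, "dy": 0, "dz": 0, "wx": 0, "wy": 0, "wz": 0}, {"dx": 0, "dy": 0, "dz": 0, "wx": 0, "wy": 0, "wz": 0}, {"dx": 0, "dy": 0, "dz": 0, "wx": 0, "wy": 0, "wz": 0}, {"dx": 0, "dy": 0, "dz": 0, "wx": 0, "wy": 0, "wz": 0}])

```text
clock: 1.6
tool_pos: [0.5243, 0.1873, 0.2129]
eef_rot: [-0.667, 0.235, -0.235, 0.667]
contact_force: [-0.0, 0.6, 0.2]
opening: 0.999
```

```bash
python3 -c "
from go import *
go([.5355,.1705,.116],50.8)
for n in('side','top'): cv2.imwrite(f'pics/{n}1.png',r.snapshot(n)[:,:,::-1])
a=cv2.imread('pics/side1.png')[150:310,225:385]; cv2.imwrite('pics/sz1.png',cv2.resize(a,None,fx=3.7,fy=3.7,interpolation=cv2.INTER_CUBIC))"
```

```text
t 1.6 pos [0.5243 0.1873 0.2129] yaw 51.2 ydir [ 0.     0.001 -1.   ] q [-0.32  0.66 -0.17  1.82  0.17  0.67  0.3 ] F [-0.   0.6  0.2] open 0.999
d [ 0.0193  0.0968 -0.0062] w [-0.001  0.008 -0.   ]
```

View pics/sz1.png

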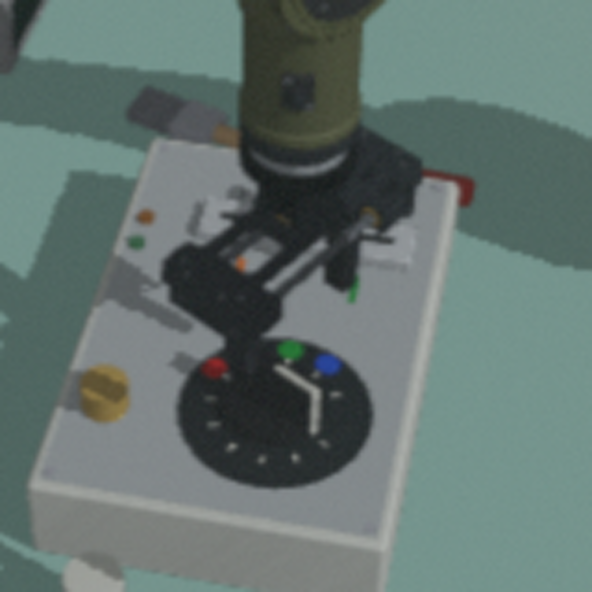

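The gripper is above the dial with the jaws across the bar, so I'll go down and grip.

Emit:
arm_command(deltas=[{"dx": 0.019, "dy": 0.01, "dz": -0.006, "wx": 0, "wy": 0.01, "wz": 0}, {"dx": 0.019, "dy": 0.03, "dz": -0.006, "wx": 0, "wy": 0.01, "wz": 0}, {"dx": 0.019, "dy": 0.055, "dz": -0.006, "wx": 0, "wy": 0.01, "wz": 0}, {"dx": 0.019, "dy": 0.08, "dz": -0.006, "wx": 0, "wy": 0.01, "wz": 0}, {"dx": 0.019, "dy": 0.095, "dz": -0.006, "wx": 0, "wy": 0.01, "wz": 0}])

```text
clock: 2.2
tool_pos: [0.5351, 0.1692, 0.1159]
eef_rot: [0.666, -0.239, 0.238, -0.665]
contact_force: [-0.5, -0.1, -0.4]
opening: 1.0
```

Emit:
arm_command(deltas=[{"dx": 0, "dy": 0, "dz": 0, "wx": 0, "wy": 0, "wz": 0}, {"dx": 0, "dy": 0, "dz": 0, "wx": 0, "wy": 0, "wz": 0}, {"dx": 0, "dy": 0, "dz": 0, "wx": 0, "wy": 0, "wz": 0}, {"dx": 0, "dy": 0, "dz": 0, "wx": 0, "wy": 0, "wz": 0}, {"dx": 0, "dy": 0, "dz": 0, "wx": 0, "wy": 0, "wz": 0}], claw=-1, grip_force=45)

```text
clock: 2.7
tool_pos: [0.5363, 0.1692, 0.1182]
eef_rot: [-0.665, 0.238, -0.239, 0.666]
contact_force: [0.7, -0.2, -0.1]
opening: 0.57
```

Emit:
arm_command(deltas=[{"dx": 0, "dy": 0, "dz": 0, "wx": 0, "wy": 0, "wz": 0}, {"dx": 0, "dy": 0, "dz": 0, "wx": 0, "wy": 0, "wz": 0}, {"dx": 0, "dy": 0, "dz": 0, "wx": 0, "wy": 0, "wz": 0}, {"dx": 0, "dy": 0, "dz": 0, "wx": 0, "wy": 0, "wz": 0}, {"dx": 0, "dy": 0, "dz": 0, "wx": 0, "wy": 0, "wz": 0}])

```text
clock: 3.2
tool_pos: [0.5359, 0.1691, 0.1174]
eef_rot: [-0.666, 0.239, -0.239, 0.666]
contact_force: [0.4, -0.6, 0.2]
opening: 0.179
```

```bash
python3 -c "
from go import *
go([.5355,.1705,.116],50.8)
print(r.get_state()['moment'])
for n in('side','top'): cv2.imwrite(f'pics/{n}2.png',r.snapshot(n)[:,:,::-1])
a=cv2.imread('pics/side2.png')[150:310,225:385]; cv2.imwrite('pics/sz2.png',cv2.resize(a,None,fx=3.7,fy=3.7,interpolation=cv2.INTER_CUBIC))"
```

```text
t 3.2 pos [0.5359 0.1691 0.1174] yaw 50.6 ydir [ 0.  0. -1.] q [-0.31  0.81 -0.13  1.87  0.21  0.47  0.29] F [ 0.4 -0.6  0.2] open 0.179
d [-0.0012  0.0014  0.0008] w [-0.    -0.005 -0.   ]
[ 0.0196375   0.02488275 -0.0218641 ]
```

View pics/sz2.png

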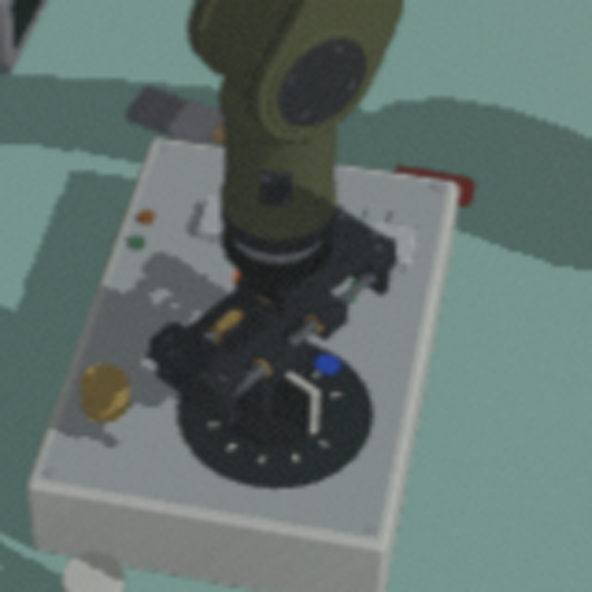

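The opening is 15.8 mm, so the bar is gripped. Now I'll turn it 120° clockwise.

Emit:
arm_command(deltas=[{"dx": 0, "dy": 0, "dz": 0, "wx": 0, "wy": 0.1, "wz": 0}, {"dx": 0, "dy": 0, "dz": 0, "wx": 0, "wy": 0.25, "wz": 0}, {"dx": 0, "dy": 0, "dz": 0, "wx": 0, "wy": 0.4, "wz": 0}, {"dx": 0, "dy": 0, "dz": 0, "wx": 0, "wy": 0.55, "wz": 0}, {"dx": 0, "dy": 0, "dz": 0, "wx": 0, "wy": 0.67, "wz": 0}])

```text
clock: 3.8
tool_pos: [0.5351, 0.1685, 0.1174]
eef_rot: [0.58, -0.405, 0.405, -0.579]
contact_force: [-1.0, -1.0, 2.6]
opening: 0.178
```

```bash
python3 -c "
from go import *
go([.5355,.1705,.116],20.8)
print(r.get_state()['moment'])"
```

```text
t 3.8 pos [0.5351 0.1685 0.1174] yaw 20.1 ydir [-0.002 -0.001 -1.   ] q [-0.39  0.81 -0.    1.88  0.01  0.46 -0.04] F [-1.  -1.   2.6] open 0.178
d [-0.0017  0.0014  0.0011] w [ 0.002 -0.015  0.   ]
[-0.22391457  0.3394049   0.13097937]
```

Emit:
arm_command(deltas=[{"dx": 0, "dy": 0, "dz": 0, "wx": 0, "wy": 0.14, "wz": 0}, {"dx": 0, "dy": 0, "dz": 0, "wx": 0, "wy": 0.28, "wz": 0}, {"dx": 0, "dy": 0, "dz": 0, "wx": 0, "wy": 0.42, "wz": 0}, {"dx": 0, "dy": 0, "dz": 0, "wx": 0, "wy": 0.56, "wz": 0}, {"dx": 0, "dy": 0, "dz": 0, "wx": 0, "wy": 0.7, "wz": 0}])

```text
clock: 4.3
tool_pos: [0.5341, 0.1684, 0.1174]
eef_rot: [-0.449, 0.548, -0.546, 0.447]
contact_force: [-3.5, -1.5, 3.5]
opening: 0.173
```

Emit:
arm_command(deltas=[{"dx": 0, "dy": 0, "dz": 0, "wx": 0, "wy": 0.14, "wz": 0}, {"dx": 0, "dy": 0, "dz": 0, "wx": 0, "wy": 0.28, "wz": 0}, {"dx": 0, "dy": 0, "dz": 0, "wx": 0, "wy": 0.42, "wz": 0}, {"dx": 0, "dy": 0, "dz": 0, "wx": 0, "wy": 0.56, "wz": 0}, {"dx": 0, "dy": 0, "dz": 0, "wx": 0, "wy": 0.7, "wz": 0}])

```text
clock: 4.8
tool_pos: [0.5332, 0.1689, 0.1174]
eef_rot: [-0.285, 0.649, -0.647, 0.281]
contact_force: [-6.1, 0.1, 4.9]
opening: 0.177
```

Emit:
arm_command(deltas=[{"dx": 0, "dy": 0, "dz": 0, "wx": 0, "wy": 0.15, "wz": 0}, {"dx": 0, "dy": 0, "dz": 0, "wx": 0, "wy": 0.3, "wz": 0}, {"dx": 0, "dy": 0, "dz": 0, "wx": 0, "wy": 0.45, "wz": 0}, {"dx": 0, "dy": 0, "dz": 0, "wx": 0, "wy": 0.59, "wz": 0}, {"dx": 0, "dy": 0, "dz": 0, "wx": 0, "wy": 0.59, "wz": 0}])

```text
clock: 5.3
tool_pos: [0.5327, 0.1696, 0.1174]
eef_rot: [-0.13, 0.696, -0.695, 0.125]
contact_force: [-7.5, 0.0, 7.8]
opening: 0.177
```

```bash
python3 -c "
from go import *
go([.5355,.1705,.116],-69.2)
print(r.get_state()['moment'])"
```

```text
t 5.3 pos [0.5327 0.1696 0.1174] yaw -69.2 ydir [-0.006  0.001 -1.   ] q [-0.61  0.85  0.38  1.89 -0.6   0.52 -1.02] F [-7.5  0.   7.8] open 0.177
d [-0.0029  0.0014  0.0002] w [ 0.004 -0.001  0.007]
[-0.00577769  1.31199631 -0.06917976]
```

Turned 120°. Next I'll open, rise and check.

Emit:
arm_command(deltas=[{"dx": 0, "dy": 0, "dz": 0, "wx": 0, "wy": 0, "wz": 0}, {"dx": 0, "dy": 0, "dz": 0, "wx": 0, "wy": 0, "wz": 0}, {"dx": 0, "dy": 0, "dz": 0, "wx": 0, "wy": 0, "wz": 0}, {"dx": 0, "dy": 0, "dz": 0, "wx": 0, "wy": 0, "wz": 0}, {"dx": 0, "dy": 0, "dz": 0, "wx": 0, "wy": 0, "wz": 0}], claw=1)

```text
clock: 5.8
tool_pos: [0.536, 0.169, 0.1174]
eef_rot: [-0.128, 0.695, -0.695, 0.128]
contact_force: [0.4, -0.9, -0.0]
opening: 0.606
```

Emit:
arm_command(deltas=[{"dx": 0, "dy": 0, "dz": 0, "wx": 0, "wy": 0, "wz": 0}, {"dx": 0, "dy": 0, "dz": 0, "wx": 0, "wy": 0, "wz": 0}, {"dx": 0, "dy": -0.02, "dz": 0, "wx": 0, "wy": 0, "wz": 0}, {"dx": 0, "dy": -0.05, "dz": 0, "wx": 0, "wy": -0.1, "wz": 0}, {"dx": 0, "dy": -0.08, "dz": 0, "wx": 0, "wy": -0.2, "wz": 0}])

```text
clock: 6.3
tool_pos: [0.5355, 0.1689, 0.198]
eef_rot: [0.184, -0.683, 0.683, -0.183]
contact_force: [0.6, 0.5, 0.2]
opening: 0.997
```

Emit:
arm_command(deltas=[{"dx": 0, "dy": 0, "dz": 0, "wx": 0, "wy": -0.18, "wz": 0}, {"dx": 0, "dy": 0, "dz": 0, "wx": 0, "wy": -0.36, "wz": 0}, {"dx": 0, "dy": 0, "dz": 0, "wx": 0, "wy": -0.54, "wz": 0}, {"dx": 0, "dy": 0, "dz": 0, "wx": 0, "wy": -0.72, "wz": 0}, {"dx": 0, "dy": 0, "dz": 0, "wx": 0, "wy": -0.9, "wz": 0}])

```text
clock: 6.8
tool_pos: [0.5358, 0.169, 0.1975]
eef_rot: [0.409, -0.577, 0.577, -0.409]
contact_force: [0.3, -0.4, 0.0]
opening: 1.004
```

Emit:
arm_command(deltas=[{"dx": 0, "dy": 0, "dz": 0, "wx": 0, "wy": -0.18, "wz": 0}, {"dx": 0, "dy": 0, "dz": 0, "wx": 0, "wy": -0.36, "wz": 0}, {"dx": 0, "dy": 0, "dz": 0, "wx": 0, "wy": -0.54, "wz": 0}, {"dx": 0, "dy": 0, "dz": 0, "wx": 0, "wy": -0.72, "wz": 0}, {"dx": 0, "dy": 0, "dz": 0, "wx": 0, "wy": -0.9, "wz": 0}])

```text
clock: 7.3
tool_pos: [0.5358, 0.1688, 0.1974]
eef_rot: [0.583, -0.4, 0.4, -0.583]
contact_force: [0.8, 0.9, -1.0]
opening: 0.998
```

```bash
python3 -c "
from go import *
go([.5355,.1705,.2],110.8)
for n in('side','top'): cv2.imwrite(f'pics/{n}3.png',r.snapshot(n)[:,:,::-1])
a=cv2.imread('pics/side3.png')[150:310,225:385]; cv2.imwrite('pics/sz3.png',cv2.resize(a,None,fx=3.7,fy=3.7,interpolation=cv2.INTER_CUBIC))"
```

```text
t 7.3 pos [0.5358 0.1688 0.1974] yaw 21.2 ydir [ 0. -0. -1.] q [-0.4   0.69  0.03  1.83 -0.03  0.63  0.01] F [ 0.8  0.9 -1. ] open 0.998
d [-0.0017 -0.0026  0.0003] w [ 0.    -1.992  0.   ]
```

View pics/sz3.png

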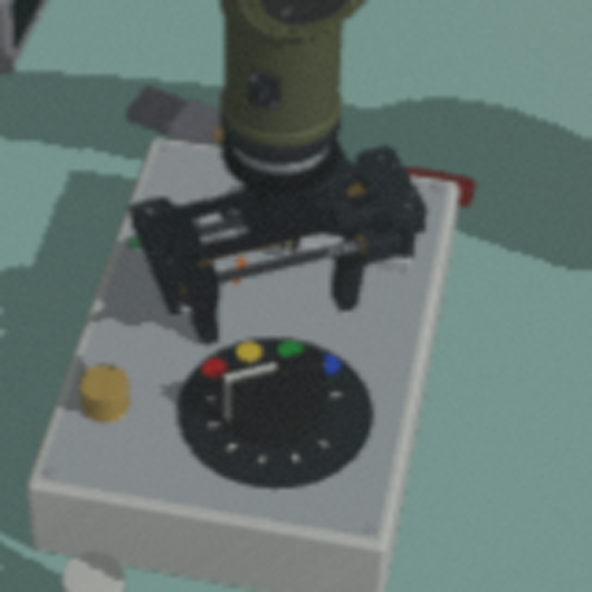

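The pointer has moved to point away from the robot: the stripe runs from (276,366) to (226,376) in the zoom. I'll check the angle and continue back to yaw 110.8°.

```bash
python3 -c "
from go import *
P=cast('side',[(225+276/3.7-.4,150+366/3.7-.4),(225+226/3.7-.4,150+376/3.7-.4)],.13);d=P[1]-P[0]
print(P,np.degrees(np.arctan2(d[1],d[0]))+9.2)"
```

```text
[[0.53322664 0.17104851 0.13      ]
 [0.56833045 0.18231821 0.13      ]] 26.998681626836532
```

Emit:
arm_command(deltas=[{"dx": 0, "dy": 0, "dz": 0, "wx": 0, "wy": -0.18, "wz": 0}, {"dx": 0, "dy": 0, "dz": 0, "wx": 0, "wy": -0.36, "wz": 0}, {"dx": 0, "dy": 0, "dz": 0, "wx": 0, "wy": -0.54, "wz": 0}, {"dx": 0, "dy": 0, "dz": 0, "wx": 0, "wy": -0.72, "wz": 0}, {"dx": 0, "dy": 0, "dz": 0, "wx": 0, "wy": -0.9, "wz": 0}])

```text
clock: 7.9
tool_pos: [0.5358, 0.1689, 0.1973]
eef_rot: [0.685, -0.174, 0.174, -0.685]
contact_force: [0.1, -0.9, -0.0]
opening: 1.004
```

Emit:
arm_command(deltas=[{"dx": 0, "dy": 0, "dz": 0, "wx": 0, "wy": -0.18, "wz": 0}, {"dx": 0, "dy": 0, "dz": 0, "wx": 0, "wy": -0.36, "wz": 0}, {"dx": 0, "dy": 0, "dz": 0, "wx": 0, "wy": -0.54, "wz": 0}, {"dx": 0, "dy": 0, "dz": 0, "wx": 0, "wy": -0.72, "wz": 0}, {"dx": 0, "dy": 0, "dz": 0, "wx": 0, "wy": -0.9, "wz": 0}])

```text
clock: 8.4
tool_pos: [0.5357, 0.1688, 0.1972]
eef_rot: [0.703, 0.073, -0.074, -0.703]
contact_force: [-0.4, 0.1, 0.2]
opening: 0.996
```

Emit:
arm_command(deltas=[{"dx": 0, "dy": 0, "dz": 0, "wx": 0, "wy": -0.1, "wz": 0}, {"dx": 0, "dy": 0, "dz": 0, "wx": 0, "wy": -0.19, "wz": 0}, {"dx": 0, "dy": 0, "dz": 0, "wx": 0, "wy": -0.19, "wz": 0}, {"dx": 0, "dy": 0, "dz": 0, "wx": 0, "wy": -0.19, "wz": 0}, {"dx": 0, "dy": 0, "dz": 0, "wx": 0, "wy": -0.19, "wz": 0}])

```text
clock: 8.9
tool_pos: [0.5358, 0.169, 0.1974]
eef_rot: [0.696, 0.124, -0.125, -0.696]
contact_force: [-0.1, -0.5, -0.7]
opening: 0.996
```

```bash
python3 -c "
from go import *
go([.5355,.170,.116],110.8)"
```

```text
t 8.9 pos [0.5358 0.169  0.1974] yaw 110.3 ydir [-0. -0. -1.] q [-0.14  0.71 -0.42  1.81  0.42  0.71  1.13] F [-0.1 -0.5 -0.7] open 0.996
d [0.0001 0.0814 0.001 ] w [ 0.    -0.012 -0.   ]
```

Programme is at about 120° (the detent), so I'll go down, grip and turn 120° more.

Emit:
arm_command(deltas=[{"dx": 0, "dy": 0.02, "dz": 0.001, "wx": 0, "wy": 0, "wz": 0}, {"dx": 0, "dy": 0.045, "dz": 0.001, "wx": 0, "wy": 0, "wz": 0}, {"dx": 0, "dy": 0.07, "dz": 0.001, "wx": 0, "wy": 0, "wz": 0}, {"dx": 0, "dy": 0.08, "dz": 0.001, "wx": 0, "wy": 0, "wz": 0}, {"dx": 0, "dy": 0.08, "dz": 0.001, "wx": 0, "wy": 0, "wz": 0}])

```text
clock: 9.4
tool_pos: [0.5347, 0.1698, 0.1163]
eef_rot: [0.696, 0.124, -0.126, -0.696]
contact_force: [0.1, 0.4, -0.5]
opening: 1.001
```

Emit:
arm_command(deltas=[{"dx": 0, "dy": 0, "dz": 0, "wx": 0, "wy": 0, "wz": 0}, {"dx": 0, "dy": 0, "dz": 0, "wx": 0, "wy": 0, "wz": 0}, {"dx": 0, "dy": 0, "dz": 0, "wx": 0, "wy": 0, "wz": 0}, {"dx": 0, "dy": 0, "dz": 0, "wx": 0, "wy": 0, "wz": 0}, {"dx": 0, "dy": 0, "dz": 0, "wx": 0, "wy": 0, "wz": 0}], claw=-1, grip_force=45)

```text
clock: 9.9
tool_pos: [0.5357, 0.1701, 0.1178]
eef_rot: [-0.696, -0.125, 0.125, 0.696]
contact_force: [0.2, -0.6, -0.1]
opening: 0.572
```

Emit:
arm_command(deltas=[{"dx": 0, "dy": 0, "dz": 0, "wx": 0, "wy": 0, "wz": 0}, {"dx": 0, "dy": 0, "dz": 0, "wx": 0, "wy": 0, "wz": 0}, {"dx": 0, "dy": 0, "dz": 0, "wx": 0, "wy": 0, "wz": 0}, {"dx": 0, "dy": 0, "dz": 0, "wx": 0, "wy": 0, "wz": 0}, {"dx": 0, "dy": 0, "dz": 0, "wx": 0, "wy": 0, "wz": 0}])

```text
clock: 10.4
tool_pos: [0.5353, 0.1707, 0.1174]
eef_rot: [-0.696, -0.125, 0.125, 0.696]
contact_force: [-0.8, 1.6, -0.0]
opening: 0.171
```

Emit:
arm_command(deltas=[{"dx": 0, "dy": 0, "dz": 0, "wx": 0, "wy": 0.1, "wz": 0}, {"dx": 0, "dy": 0, "dz": 0, "wx": 0, "wy": 0.25, "wz": 0}, {"dx": 0, "dy": 0, "dz": 0, "wx": 0, "wy": 0.4, "wz": 0}, {"dx": 0, "dy": 0, "dz": 0, "wx": 0, "wy": 0.55, "wz": 0}, {"dx": 0, "dy": 0, "dz": 0, "wx": 0, "wy": 0.67, "wz": 0}])

```text
clock: 10.9
tool_pos: [0.5353, 0.1702, 0.1174]
eef_rot: [-0.704, 0.062, -0.061, 0.704]
contact_force: [0.4, 0.8, 0.3]
opening: 0.18
```

```bash
python3 -c "
from go import *
go([.5355,.170,.116],-9.2)
print(r.get_state()['moment'])"
```

```text
t 10.9 pos [0.5353 0.1702 0.1174] yaw 80.0 ydir [-0.  0. -1.] q [-0.27  0.82 -0.21  1.87  0.32  0.49  0.7 ] F [0.4 0.8 0.3] open 0.18
d [ 0.0002  0.0014 -0.0002] w [ 0.     1.983 -0.   ]
[0.14365718 0.08241995 0.00619834]
```

Emit:
arm_command(deltas=[{"dx": 0, "dy": 0, "dz": 0, "wx": 0, "wy": 0.14, "wz": 0}, {"dx": 0, "dy": 0, "dz": 0, "wx": 0, "wy": 0.28, "wz": 0}, {"dx": 0, "dy": 0, "dz": 0, "wx": 0, "wy": 0.42, "wz": 0}, {"dx": 0, "dy": 0, "dz": 0, "wx": 0, "wy": 0.56, "wz": 0}, {"dx": 0, "dy": 0, "dz": 0, "wx": 0, "wy": 0.7, "wz": 0}])

```text
clock: 11.4
tool_pos: [0.5352, 0.1697, 0.1174]
eef_rot: [0.662, -0.251, 0.25, -0.661]
contact_force: [-0.7, -0.2, 0.3]
opening: 0.179
```

Emit:
arm_command(deltas=[{"dx": 0, "dy": 0, "dz": 0, "wx": 0, "wy": 0.14, "wz": 0}, {"dx": 0, "dy": 0, "dz": 0, "wx": 0, "wy": 0.28, "wz": 0}, {"dx": 0, "dy": 0, "dz": 0, "wx": 0, "wy": 0.42, "wz": 0}, {"dx": 0, "dy": 0, "dz": 0, "wx": 0, "wy": 0.56, "wz": 0}, {"dx": 0, "dy": 0, "dz": 0, "wx": 0, "wy": 0.7, "wz": 0}])

```text
clock: 11.9
tool_pos: [0.5347, 0.1694, 0.1174]
eef_rot: [0.569, -0.421, 0.42, -0.568]
contact_force: [-1.8, -1.5, 1.1]
opening: 0.18
```

Emit:
arm_command(deltas=[{"dx": 0, "dy": 0, "dz": 0, "wx": 0, "wy": 0.15, "wz": 0}, {"dx": 0, "dy": 0, "dz": 0, "wx": 0, "wy": 0.3, "wz": 0}, {"dx": 0, "dy": 0, "dz": 0, "wx": 0, "wy": 0.45, "wz": 0}, {"dx": 0, "dy": 0, "dz": 0, "wx": 0, "wy": 0.59, "wz": 0}, {"dx": 0, "dy": 0, "dz": 0, "wx": 0, "wy": 0.59, "wz": 0}])

```text
clock: 12.4
tool_pos: [0.5343, 0.1694, 0.1174]
eef_rot: [-0.459, 0.539, -0.539, 0.457]
contact_force: [-3.6, -1.9, 3.4]
opening: 0.175
```

```bash
python3 -c "
from go import *
go([.5355,.1705,.116],-9.2)
print(r.get_state()['moment'])"
```

```text
t 12.4 pos [0.5343 0.1694 0.1174] yaw -9.3 ydir [-0.003 -0.001 -1.   ] q [-0.49  0.82  0.17  1.88 -0.29  0.46 -0.28] F [-3.6 -1.9  3.4] open 0.175
d [-0.0013  0.0014  0.001 ] w [ 0.003 -0.003  0.002]
[-0.3925158   0.62619161 -0.00801428]
```

Emit:
arm_command(deltas=[{"dx": 0, "dy": 0, "dz": 0, "wx": 0, "wy": 0, "wz": 0}, {"dx": 0, "dy": 0, "dz": 0, "wx": 0, "wy": 0, "wz": 0}, {"dx": 0, "dy": 0, "dz": 0, "wx": 0, "wy": 0, "wz": 0}, {"dx": 0, "dy": 0, "dz": 0, "wx": 0, "wy": 0, "wz": 0}, {"dx": 0, "dy": 0, "dz": 0, "wx": 0, "wy": 0, "wz": 0}], claw=1)

```text
clock: 12.9
tool_pos: [0.5357, 0.1701, 0.1174]
eef_rot: [0.458, -0.539, 0.539, -0.458]
contact_force: [0.2, -0.2, 0.0]
opening: 0.604
```

Emit:
arm_command(deltas=[{"dx": 0, "dy": 0, "dz": 0, "wx": 0, "wy": 0, "wz": 0}, {"dx": 0, "dy": 0, "dz": 0, "wx": 0, "wy": 0, "wz": 0}, {"dx": 0, "dy": -0.03, "dz": 0, "wx": 0, "wy": 0, "wz": 0}, {"dx": 0, "dy": -0.07, "dz": 0, "wx": 0, "wy": 0, "wz": 0}, {"dx": 0, "dy": -0.1, "dz": 0, "wx": 0, "wy": 0, "wz": 0}])

```text
clock: 13.4
tool_pos: [0.5358, 0.1699, 0.2192]
eef_rot: [0.457, -0.539, 0.539, -0.458]
contact_force: [0.4, -0.6, 0.9]
opening: 0.999
```

```bash
python3 -c "
from go import *
go([.5355,.1705,.2],-9.2)
for n in('side','top'): cv2.imwrite(f'pics/{n}4.png',r.snapshot(n)[:,:,::-1])
a=cv2.imread('pics/side4.png')[150:310,225:385]; cv2.imwrite('pics/sz4.png',cv2.resize(a,None,fx=3.7,fy=3.7,interpolation=cv2.INTER_CUBIC))"
```

```text
t 13.4 pos [0.5358 0.1699 0.2192] yaw -9.3 ydir [ 0.001  0.    -1.   ] q [-0.53  0.67  0.25  1.81 -0.24  0.69 -0.31] F [ 0.4 -0.6  0.9] open 0.999
d [-0.0005  0.0192 -0.0004] w [-0.001 -0.002 -0.   ]
```

View pics/sz4.png

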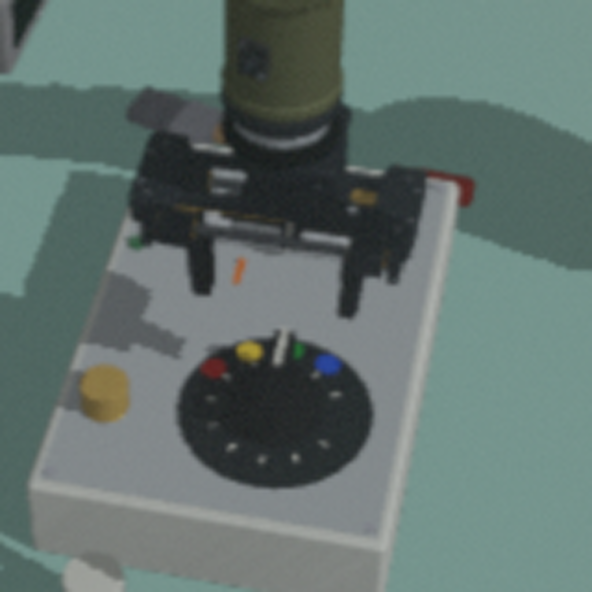

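The pointer now covers the left part of the green dot in this oblique view, which fits because the bar stands high. I'll check the angle and measure the fader grasp.

```bash
python3 -c "
from go import *
P=cast('side',[(225+277/3.7-.4,150+362/3.7-.4),(225+285/3.7-.4,150+332/3.7-.4)],.13);d=P[1]-P[0]
print(P,np.degrees(np.arctan2(d[1],d[0]))+9.2)
tz=lambda x,y:(195+x/6-.4,180+y/6-.4)
sz=lambda x,y:(225+x/4.5-.4,180+y/4.5-.4)
a=-.16;Rz=np.array([[np.cos(a),-np.sin(a)],[np.sin(a),np.cos(a)]])
O=np.array([.5355,.1703])-Rz@[-.03,.085];print('desk',O)
L=lambda P:(P[:,:2]-O)@Rz
ft=L(cast('top',[tz(515,317),tz(605,327),tz(560,321)],.133));fs=L(cast('side',[sz(372,70),sz(356,140)],.133))
print(ft,fs);print(L(cast('top',[tz(467,408)],.0805)),L(cast('side',[(320.3,227.8),sz(431,217)],.0805)))
fx=-.0085
print('world grip',O+Rz@[fx,-.095],'desk x dir',Rz[:,0])
go([*(O+Rz@[fx,-.095]),.17],-9.2)
"

```

```text
[[0.5326335  0.16720942 0.13      ]
 [0.52774931 0.13792987 0.13      ]] -90.27045619014119
desk [0.55157477 0.08160613]
[[-0.01419482 -0.06925588]
 [-0.01199598 -0.12152229]
 [-0.01251791 -0.09530324]] [[-0.01651593 -0.11936763]
 [-0.01828176 -0.05388364]]
[[-0.06609588 -0.04784561]] [[-0.06909218 -0.04804516]
 [-0.06932442 -0.048005  ]]
world grip [ 0.52804811 -0.01082625] desk x dir [ 0.98722728 -0.15931821]
t 13.5 pos [0.538  0.1705 0.2213] yaw -9.3 ydir [ 0.008  0.003 -1.   ] q [-0.54  0.67  0.25  1.81 -0.24  0.68 -0.31] F [0.6 0.5 0.1] open 0.998
d [0.1808 0.0508 0.0191] w [-0.009 -0.002 -0.005]
```

The pointer reads −90.3° against the green dot's −90°, so step 1 looks done. On to the fader.

Emit:
arm_command(deltas=[{"dx": 0.03, "dy": 0, "dz": 0.003, "wx": 0, "wy": 0, "wz": 0}, {"dx": 0.07, "dy": 0, "dz": 0.006, "wx": 0, "wy": 0, "wz": 0}, {"dx": 0.115, "dy": 0, "dz": 0.01, "wx": 0, "wy": 0, "wz": 0}, {"dx": 0.155, "dy": 0.01, "dz": 0.013, "wx": 0, "wy": 0, "wz": 0}, {"dx": 0.181, "dy": 0.03, "dz": 0.013, "wx": 0, "wy": 0, "wz": 0}])

```text
clock: 14.0
tool_pos: [0.5193, -0.0144, 0.1875]
eef_rot: [0.457, -0.539, 0.541, -0.457]
contact_force: [-0.2, -1.4, 0.7]
opening: 0.998
```

Emit:
arm_command(deltas=[{"dx": 0, "dy": 0, "dz": 0, "wx": 0, "wy": 0, "wz": 0}, {"dx": 0, "dy": 0, "dz": 0, "wx": 0, "wy": 0, "wz": 0}, {"dx": 0, "dy": 0, "dz": 0, "wx": 0, "wy": 0, "wz": 0}, {"dx": 0, "dy": 0, "dz": 0, "wx": 0, "wy": 0, "wz": 0}, {"dx": 0, "dy": 0, "dz": 0, "wx": 0, "wy": 0, "wz": 0}])

```text
clock: 14.5
tool_pos: [0.5195, -0.0094, 0.1877]
eef_rot: [0.458, -0.538, 0.538, -0.459]
contact_force: [-0.9, 0.0, -0.9]
opening: 0.998
```

```bash
python3 -c "
from go import *
go([.5221,-.0099,.1165],-9.2)
for n in('side','top'): cv2.imwrite(f'pics/{n}5.png',r.snapshot(n)[:,:,::-1])
a=cv2.imread('pics/side5.png')[150:310,225:385]; cv2.imwrite('pics/sz5.png',cv2.resize(a,None,fx=3.7,fy=3.7,interpolation=cv2.INTER_CUBIC))"
```

```text
t 14.5 pos [ 0.5195 -0.0094  0.1877] yaw -9.2 ydir [ 0.001  0.001 -1.   ] q [-0.18  0.67  0.18  1.96 -0.22  0.53 -0.01] F [-0.9  0.  -0.9] open 0.998
d [0.0001 0.0712 0.0026] w [-0.001  0.001 -0.001]
```

View pics/sz5.png

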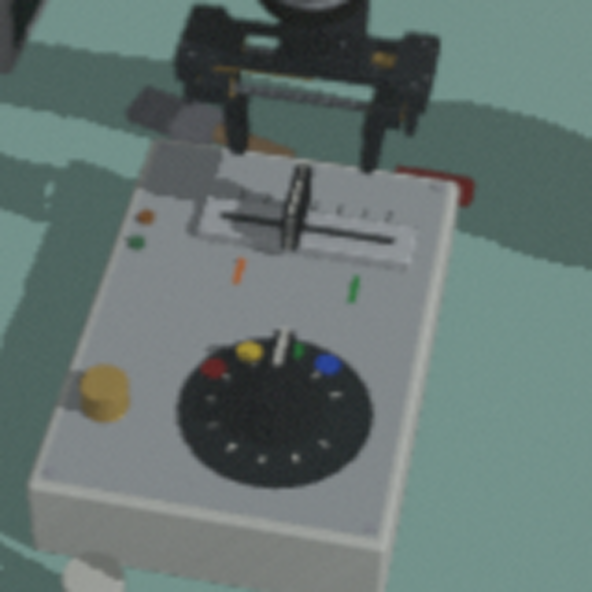

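The jaws straddle the fader at (298,205), so I'll descend and grip lightly.

Emit:
arm_command(deltas=[{"dx": 0, "dy": 0.015, "dz": 0.002, "wx": 0, "wy": 0, "wz": 0}, {"dx": 0, "dy": 0.035, "dz": 0.002, "wx": 0, "wy": 0, "wz": 0}, {"dx": 0, "dy": 0.055, "dz": 0.002, "wx": 0, "wy": 0, "wz": 0}, {"dx": 0, "dy": 0.07, "dz": 0.002, "wx": 0, "wy": 0, "wz": 0}, {"dx": 0, "dy": 0.07, "dz": 0.002, "wx": 0, "wy": 0, "wz": 0}])

```text
clock: 15.1
tool_pos: [0.52, -0.0107, 0.116]
eef_rot: [-0.459, 0.54, -0.538, 0.457]
contact_force: [-0.3, 0.8, 0.2]
opening: 0.999
```

Emit:
arm_command(deltas=[{"dx": 0, "dy": 0, "dz": 0, "wx": 0, "wy": 0, "wz": 0}, {"dx": 0, "dy": 0, "dz": 0, "wx": 0, "wy": 0, "wz": 0}, {"dx": 0, "dy": 0, "dz": 0, "wx": 0, "wy": 0, "wz": 0}, {"dx": 0, "dy": 0, "dz": 0, "wx": 0, "wy": 0, "wz": 0}, {"dx": 0, "dy": 0, "dz": 0, "wx": 0, "wy": 0, "wz": 0}], claw=-1, grip_force=20)

```text
clock: 15.6
tool_pos: [0.5213, -0.011, 0.1178]
eef_rot: [0.458, -0.539, 0.539, -0.458]
contact_force: [-0.2, 0.1, 0.5]
opening: 0.572
```

Emit:
arm_command(deltas=[{"dx": 0, "dy": 0, "dz": 0, "wx": 0, "wy": 0, "wz": 0}, {"dx": 0, "dy": 0, "dz": 0, "wx": 0, "wy": 0, "wz": 0}, {"dx": 0, "dy": 0, "dz": 0, "wx": 0, "wy": 0, "wz": 0}, {"dx": 0, "dy": 0, "dz": 0, "wx": 0, "wy": 0, "wz": 0}, {"dx": 0, "dy": 0, "dz": 0, "wx": 0, "wy": 0, "wz": 0}])

```text
clock: 16.1
tool_pos: [0.5218, -0.0112, 0.1174]
eef_rot: [0.457, -0.539, 0.539, -0.458]
contact_force: [1.7, 0.0, -0.9]
opening: 0.157
```

```bash
python3 -c "
from go import *
go([.5221,-.0099,.1165],-9.2)
print(((r.get_state()['tool_pos'][:2]-[.55157,.08161])@np.array([[.98723,.15932],[-.15932,.98723]])))"
```

```text
t 16.1 pos [ 0.5218 -0.0112  0.1174] yaw -9.3 ydir [ 0.001 -0.    -1.   ] q [-0.14  0.79  0.12  2.   -0.25  0.37  0.02] F [ 1.7  0.  -0.9] open 0.157
d [-0.0013  0.0009  0.0001] w [-0.002 -0.002 -0.   ]
[-0.01462702 -0.09632888]
```

Gripped at 13.8 mm, with the fader at x = −14.6 mm on the desk. The bias-corrected green line is at about −67 mm, so I'll slide −52.5 mm along tool z.

Emit:
arm_command(deltas=[{"dx": 0, "dy": 0, "dz": -0.008, "wx": 0, "wy": 0, "wz": 0}, {"dx": 0, "dy": 0, "dz": -0.022, "wx": 0, "wy": 0, "wz": 0}, {"dx": 0, "dy": 0, "dz": -0.037, "wx": 0, "wy": 0, "wz": 0}, {"dx": 0, "dy": 0, "dz": -0.048, "wx": 0, "wy": 0, "wz": 0}, {"dx": 0, "dy": 0, "dz": -0.0525, "wx": 0, "wy": 0, "wz": 0}])

```text
clock: 16.6
tool_pos: [0.4684, -0.0022, 0.1174]
eef_rot: [-0.458, 0.539, -0.539, 0.458]
contact_force: [2.7, -0.4, -3.9]
opening: 0.152
```

Emit:
arm_command(deltas=[{"dx": 0, "dy": 0, "dz": 0, "wx": 0, "wy": 0, "wz": 0}, {"dx": 0, "dy": 0, "dz": 0, "wx": 0, "wy": 0, "wz": 0}, {"dx": 0, "dy": 0, "dz": 0, "wx": 0, "wy": 0, "wz": 0}, {"dx": 0, "dy": 0, "dz": 0, "wx": 0, "wy": 0, "wz": 0}, {"dx": 0, "dy": 0, "dz": 0, "wx": 0, "wy": 0, "wz": 0}])

```text
clock: 17.1
tool_pos: [0.4689, -0.0024, 0.1174]
eef_rot: [-0.458, 0.539, -0.539, 0.458]
contact_force: [-1.4, 1.7, 2.2]
opening: 0.156
```

```bash
python3 -c "
from go import *
go([.5221,-.0099,.1165],-9.2)
print(((r.get_state()['tool_pos'][:2]-[.55157,.08161])@np.array([[.98723,.15932],[-.15932,.98723]])))
for n in('side','top'): cv2.imwrite(f'pics/{n}6.png',r.snapshot(n)[:,:,::-1])
a=cv2.imread('pics/side6.png')[150:310,225:385]; cv2.imwrite('pics/sz6.png',cv2.resize(a,None,fx=3.7,fy=3.7,interpolation=cv2.INTER_CUBIC))"
```

```text
t 17.1 pos [ 0.4689 -0.0024  0.1174] yaw -9.3 ydir [-0.001  0.    -1.   ] q [-0.15  0.75  0.09  2.15 -0.27  0.25  0.01] F [-1.4  1.7  2.2] open 0.156
d [-0.0012  0.0008  0.0537] w [ 0.001 -0.002 -0.   ]
[-0.06825054 -0.0960802 ]
```

View pics/sz6.png

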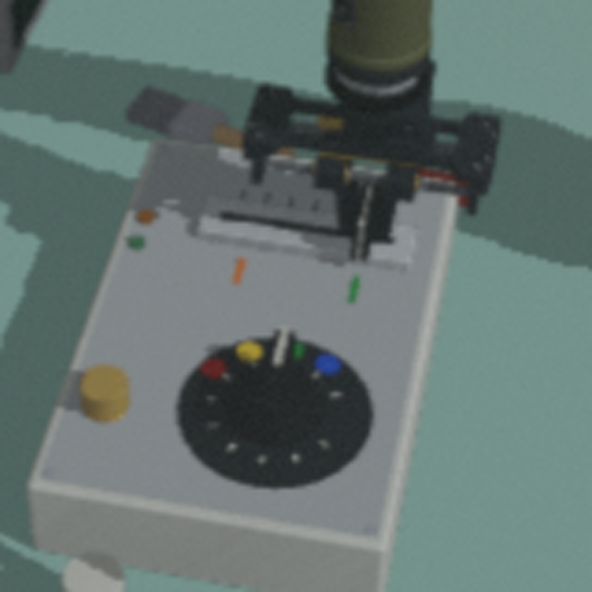

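The fader's white line runs straight on toward the green line at (354,290). I'll release, rise and measure clear of the arm.

Emit:
arm_command(deltas=[{"dx": 0, "dy": 0, "dz": 0, "wx": 0, "wy": 0, "wz": 0}, {"dx": 0, "dy": 0, "dz": 0, "wx": 0, "wy": 0, "wz": 0}, {"dx": 0, "dy": 0, "dz": 0, "wx": 0, "wy": 0, "wz": 0}, {"dx": 0, "dy": 0, "dz": 0, "wx": 0, "wy": 0, "wz": 0}, {"dx": 0, "dy": 0, "dz": 0, "wx": 0, "wy": 0, "wz": 0}], claw=1)

```text
clock: 17.7
tool_pos: [0.4695, -0.0027, 0.1174]
eef_rot: [0.458, -0.539, 0.539, -0.458]
contact_force: [0.4, 0.4, 1.0]
opening: 0.587
```

Emit:
arm_command(deltas=[{"dx": 0, "dy": 0, "dz": 0, "wx": 0, "wy": 0, "wz": 0}, {"dx": 0, "dy": 0, "dz": 0, "wx": 0, "wy": 0, "wz": 0}, {"dx": 0, "dy": -0.03, "dz": 0, "wx": 0, "wy": 0, "wz": 0}, {"dx": 0, "dy": -0.075, "dz": 0, "wx": 0, "wy": 0, "wz": 0}, {"dx": 0, "dy": -0.12, "dz": 0, "wx": 0, "wy": 0, "wz": 0}])

```text
clock: 18.2
tool_pos: [0.4686, -0.0026, 0.2384]
eef_rot: [-0.458, 0.539, -0.538, 0.457]
contact_force: [1.1, 2.0, -0.6]
opening: 0.997
```

Emit:
arm_command(deltas=[{"dx": 0.02, "dy": -0.03, "dz": 0, "wx": 0, "wy": 0, "wz": 0}, {"dx": 0.05, "dy": -0.05, "dz": 0, "wx": 0, "wy": 0, "wz": 0}, {"dx": 0.09, "dy": -0.05, "dz": 0, "wx": 0, "wy": 0, "wz": 0}, {"dx": 0.13, "dy": -0.05, "dz": 0, "wx": 0, "wy": 0, "wz": 0}, {"dx": 0.15, "dy": -0.05, "dz": 0, "wx": 0, "wy": 0, "wz": 0}])

```text
clock: 18.7
tool_pos: [0.4439, -0.1542, 0.2879]
eef_rot: [0.457, -0.539, 0.54, -0.456]
contact_force: [-0.5, -0.1, -0.4]
opening: 1.0
```

```bash
python3 -c "
from go import *
go([.5221,-.0099,.1165],-9.2)
for n in('side','top'): cv2.imwrite(f'pics/{n}7.png',r.snapshot(n)[:,:,::-1])
a=cv2.imread('pics/side7.png')[180:310,225:360]; cv2.imwrite('pics/sz7.png',cv2.resize(a,None,fx=4.5,fy=4.5,interpolation=cv2.INTER_CUBIC))
a=cv2.imread('pics/top7.png')[180:275,195:325]; cv2.imwrite('pics/tz7.png',cv2.resize(a,None,fx=6,fy=6,interpolation=cv2.INTER_CUBIC))"
```

```text
t 18.7 pos [ 0.4439 -0.1542  0.2879] yaw -9.5 ydir [ 0.    -0.002 -1.   ] q [ 0.07  0.45  0.24  1.99 -0.16  0.71  0.25] F [-0.5 -0.1 -0.4] open 1.0
d [-0.1555  0.1712  0.0531] w [-0.001 -0.008  0.002]
```

View pics/sz7.png

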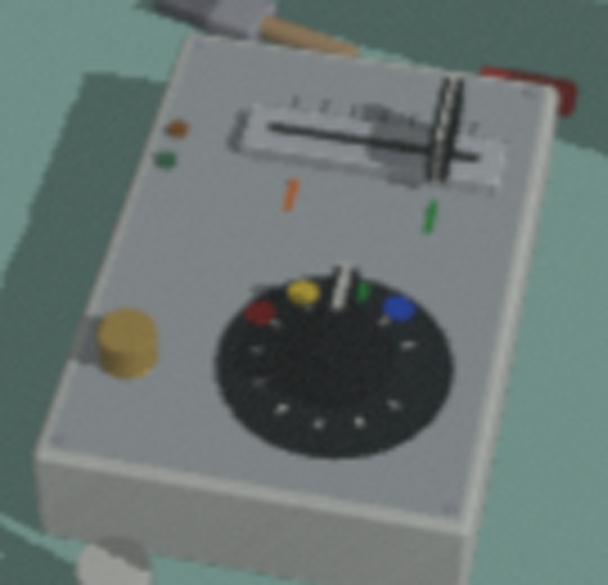

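View pics/tz7.png

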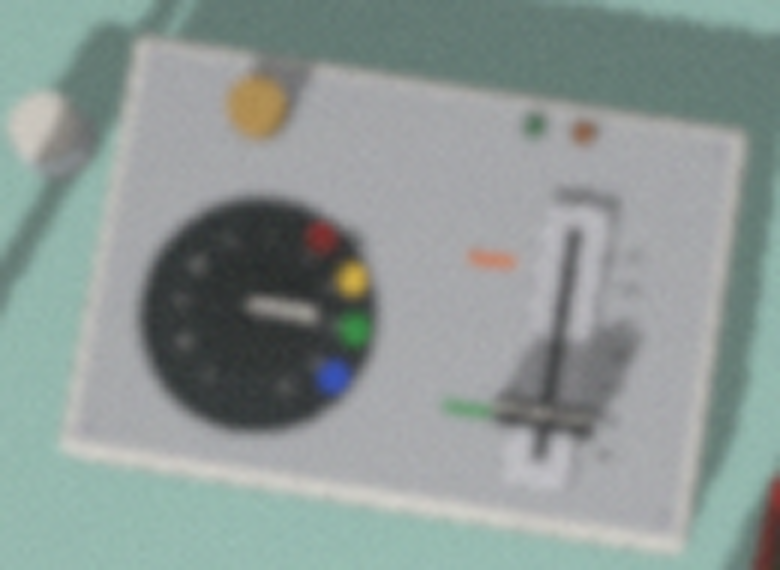

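```bash
python3 -c "
from go import *
tz=lambda x,y:(195+x/6-.4,180+y/6-.4)
sz=lambda x,y:(225+x/4.5-.4,180+y/4.5-.4)
a=-.16;Rz=np.array([[np.cos(a),-np.sin(a)],[np.sin(a),np.cos(a)]]);O=np.array([.55157,.08161])
L=lambda P:((P[:,:2]-O)@Rz).round(4)
print('top line',L(cast('top',[tz(500,407),tz(545,412),tz(588,417)],.133)),'green',L(cast('top',[tz(446,405),tz(467,408),tz(488,410)],.0805)))
print('side line',L(cast('side',[sz(457,82),sz(443,148)],.133)),'bottom',L(cast('side',[sz(434,180)],.094)),'green',L(cast('side',[sz(434,202),sz(428,232)],.0805)))
# true projections: where would line be for local x
for x in(-.064,-.066,-.068,-.070):
    w=O+Rz@[x,-.095]; e=O+Rz@[x,-.065]; print(x,[((p-[195-.4,180-.4])*6).round(0) for p in proj('top',[[*w,.133]])],[((p-[225-.4,180-.4])*4.5).round(0) for p in proj('side',[[*w,.133],[*e,.133]])])
"
```

```text
top line [[-0.067  -0.0688]
 [-0.0659 -0.0948]
 [-0.0649 -0.1196]] green [[-0.0662 -0.0352]
 [-0.0661 -0.0478]
 [-0.0654 -0.0604]]
side line [[-0.0719 -0.1197]
 [-0.0727 -0.0583]] bottom [[-0.0673 -0.0678]] green [[-0.069  -0.0615]
 [-0.0696 -0.0347]]
-0.064 [array([546., 409.])] [array([439., 106.]), array([431., 139.])]
-0.066 [array([545., 412.])] [array([442., 107.]), array([434., 139.])]
-0.068 [array([545., 416.])] [array([445., 107.]), array([437., 140.])]
-0.07 [array([544., 419.])] [array([448., 108.]), array([440., 140.])]
```

The top view reads +0.2 mm from level and the side view −3 mm. I'll run a subpixel check.

```bash
python3 -c "
from go import *
a=-.158;Rz=np.array([[np.cos(a),-np.sin(a)],[np.sin(a),np.cos(a)]]);O=np.array([.55157,.08161])
L=lambda P:((P[:,:2]-O)@Rz).round(4)
im=cv2.imread('pics/side7.png').astype(float);g=im.mean(2)
for y in range(195,222): print(y,g[y,316:332].round(0).astype(int))
gr=im[:,:,1]-(im[:,:,0]+im[:,:,2])/2
for y in range(223,233):
    w=np.clip(gr[y,314:328]-8,0,None); print(y,w.sum().round(), (w@np.arange(314,328)/max(w.sum(),1)).round(2))
im=cv2.imread('pics/top7.png').astype(float);g=im.mean(2)
print('top')
for x in range(278,296): print(x,g[242:256,x].round(0).astype(int))
gr=im[:,:,1]-(im[:,:,0]+im[:,:,2])/2
for x in range(267,280):
    w=np.clip(gr[242:254,x]-8,0,None); print(x,w.sum().round(),(w@np.arange(242,254)/max(w.sum(),1)).round(2))
"
```

```text
195 [133 131 136 140 137 132 127 114 101 100  99  98  96  92  92  86]
196 [131 131 133 135 134 133 132 130 132 139 137 133 125 120 109  97]
197 [129 130 129 130 132 132 128 107  96 131 120 105 121 130 129 134]
198 [129 130 129 130 132 129 126  92  73 111  91  71 114 131 132 134]
199 [131 131 130 130 130 129 115  81  85 108  82  67 112 129 132 132]
200 [131 130 131 130 130 127  99  70  99  97  65  67 114 128 130 130]
201 [130 129 129 130 130 127  95  66 118  98  54  64 114 128 130 130]
202 [129 131 131 129 130 126  90  71 109  89  53  64 113 128 131 130]
203 [130 130 131 131 128 115  82  84 105  83  51  72 116 130 129 131]
204 [129 129 130 130 129 103  73 100  96  62  47  78 116 129 131 131]
205 [116 116 125 129 128  97  71 119 100  57  51  90 120 129 130 130]
206 [ 88 110 125 129 124  91  73 121 100  56  49  95 123 128 128 130]
207 [ 75  91  98 103 104  78  74 108  86  48  50  96 121 118 108 120]
208 [ 88  91  91  88  78  66  96  94  65  44  62 108 125 114 108 122]
209 [ 97  96  95  93  71  65 118 101  59  44  69 115 128 109 116 129]
210 [ 94  96  96  93  73  71 118  96  53  49  96 1
[... 1553 characters left out ...]
159 173 180]
288 [104 106 108 111 107 100 101 106  99 104 141 172 180 187]
289 [119 123 120 124 117 102  99 109 104 104 136 163 178 180]
290 [128 127 126 124 119 107 101 112 105  91 115 145 159 162]
291 [127 123 123 124 119 104 100 112 107  84 101 130 149 160]
292 [117 122 118 117 116 104 101 110 104  91 102 132 158 164]
293 [117 118 116 118 116 107 102 110 113 110 120 145 160 163]
294 [115 116 116 114 117 112 107 116 132 141 149 156 162 158]
295 [117 115 109 116 119 123 125 127 142 153 163 166 160 150]
267 0.0 0.0
268 3.0 247.0
269 35.0 247.14
270 54.0 247.38
271 62.0 247.48
272 62.0 247.69
273 62.0 247.89
274 61.0 247.96
275 56.0 248.01
276 31.0 247.98
277 2.0 248.0
278 0.0 0.0
279 0.0 0.0
```

```bash
python3 -c "
from go import *
a=-.158;Rz=np.array([[np.cos(a),-np.sin(a)],[np.sin(a),np.cos(a)]]);O=np.array([.55157,.08161])
L=lambda P:((P[:,:2]-O)@Rz).round(4)
print(L(cast('side',[(325.1,198),(323.4,204),(322.25,210)],.133)),L(cast('side',[(320.2,227.7)],.0803)), L(cast('side',[(321.2,219)],.094)))
print(L(cast('top',[(278.5,247.2),(285.5,248.35),(292,249.1)],.133)),L(cast('top',[(272.5,247.7)],.0803)))
i0=cv2.imread('pics/top0.png').astype(int);i1=cv2.imread('pics/top7.png').astype(int)
"
```

```text
[[-0.0693 -0.1182]
 [-0.0684 -0.0924]
 [-0.069  -0.0676]] [[-0.0688 -0.0484]] [[-0.0675 -0.0701]]
[[-0.066  -0.0705]
 [-0.0663 -0.0949]
 [-0.0655 -0.1175]] [[-0.0665 -0.048 ]]
```

Subpixel, the fader line and the green line agree within about 0.5 mm in both views (top −66.3 vs −66.5 mm, side −68.4 to −69.3 vs −68.8 mm). The top view shows the pointer aimed at the green dot. The arm is clear, so I'm handing in.

```bash
python3 -c "
from go import *
tz=lambda x,y:(195+x/6-.4,180+y/6-.4)
P=cast('top',[tz(250,303),tz(318,314)],.13);d=P[1]-P[0];print('pointer',np.degrees(np.arctan2(d[1],d[0]))+9.1)
s=r.get_state();print(s['contact_force'].round(1),s['qd'].round(3));print(r.finish_job())"
```

```text
pointer -90.43503925057385
[-0.1  0.1  0.3] [-0.057  0.003 -0.058  0.005 -0.019  0.005 -0.037]
the job is handed in; nothing more can be done
None
```

The selector is at the green dot, the fader is level with the green line, and the job is handed in; no verdict was reported.

- **Selector:** I turned it 240° clockwise in two 120° grasps, then let go. In the last top view the pointer reads −90.4° on the desk, and the green dot is at −90°.
- **Fader:** I slid it about 53 mm toward the robot and let go. The subpixel check puts its line within about 0.6 mm of the green line in both views. An earlier, coarser reading from the side view said about −3 mm, which the subpixel check did not confirm.
- **Rest of the bench:** The last state showed the gripper open, raised and pushing on nothing, at about 19 s on the clock. I touched no bystander as far as I could tell; the brass pot looks unmoved, but I did not measure the others.

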